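Post the seed tin through the sprung flap of the seed chest

TASK

Put the blue seed tin away in the mouse-proof chest: slide it along the top to the green flap, push the sprung flap down with one finger and keep it down while the other finger pushes the tin over the edge, so that it drops inside; then take the hand away and let the flap spring shut. Push the tin gently, do not pinch it or lift it, and do not let it ride onto the flap while the flap is shut. Leave the little cap, the bowl, the jar and the spray bottle where they stand.

Things in the scene. Friction and masses are not known exactly. Their poses are not given: they have to be found in the camera images.
- chest: Fixed pine chest, 170 (its x) x 295 (y) x 150 mm high; its +x wall is clear. Origin: centre of its underside. Flat top at z 150 mm: deck from y -147.5 to 7.5, then an opening (x -58 to 58, y 7.5 to 132.5) that the flap fills, then a flush 15 mm strip. Deck 8 mm thick; inside empty down to a floor at z 8. Push the tin along the chest's +y. Place varies, turned up to 0.3 rad.
- lip (a point): Middle of the deck's edge where the opening begins, at the height of the deck top (chest frame x 0, y 7.5, z 150 mm); axes as the chest's.
- flap (a joint): Flap angle, rad: 0 shut, level with the deck; grows as it swings down inside, to 1.3. Green plate 110 (x) x 121 mm (y), 4 thick, white dot 95 mm from the hinge at its far edge (chest y 132.5, z 148); the edge next to the deck goes down. A spring shuts it: 0.15 N m, plus 0.15 per rad; near the free edge 1 to 3 N opens it. It bears the tin's weight without opening.
- flap_edge (a point): Middle of the top of the flap's free edge, next to the lip when shut; moves with the flap.
- tin_center (a point): Centre (half-way up) of the loose blue tin, a flat block 60 (its x) x 36 (its y) x 20 mm (its z), about 50 g; slides easily (friction about 0.35). It starts flat on the deck, its long side across the way to the flap within 0.3 rad, within 12 mm of the chest's centre line, the middle 35 to 90 mm before the lip.
- cap: Loose aluminium twist cap, 28 mm across, 20 mm high, standing on the deck near its -x edge. Origin at the centre of its underside. Leave alone.
- bowl: Loose white ceramic bowl, 120 mm across, 55 mm high, on the bench on the chest's +x side. Origin at the centre of its underside. Leave alone.
- jar: Loose glass clamp-lid jar, 80 mm across, 122 mm high, on the bench on the chest's +x side. Origin at the centre of its underside. Leave alone.
- spray: Loose green spray bottle, 72 mm across, 215 mm high, on the bench beyond the chest's -y end. Origin at the centre of its underside. Leave alone.
Things that resemble listed ones, but are neither listed nor needed, are in the scene too. Of the things like the part that bears tin_center, leave any that is orange or yellow; of the rest the larger one is meant.

How it is judged (in metres and radians):
On the way, in this order (a step that is already met when the one before it is completed fails the run):
1. the flap is pushed down at least 0.3 rad while the tin still lies on the deck (value of joint flap above 0.3 rad and y of tin_center in the frame of lip below 0.005 m and z of tin_center in the frame of lip above 0.003 m), for 0.2 s.
2. the tin has gone over the edge and down through the opening while the flap is held down (value of joint flap above 0.25 rad and z of tin_center in the frame of lip below -0.015 m), for 0.05 s.
At the end, for the whole second after the job is handed in: The tin lies at rest inside the chest, its centre under 70 mm above the bench, and the flap has sprung shut (under 0.05 rad) (z of tin_center in the frame of chest between 0.008 and 0.07 m and x of tin_center in the frame of chest between -0.08 and 0.08 m and y of tin_center in the frame of chest between -0.142 and 0.142 m and linear speed of tin below 0.02 m/s and value of joint flap below 0.05 rad); the robot touches nothing.
It fails at once if the tin is lifted: its centre rises more than 15 mm above its place on the deck (z of tin_center in the frame of lip above 0.025 m).
It fails at once if the tin is pinched or shoved hard: more than 15 N from the fingers (contact force between the fingers and tin above 15 N).
It fails at once if the tin rides onto the shut flap (middle more than 8 mm past the lip at deck height, flap under 0.15 rad) (y of tin_center in the frame of lip above 0.008 m and z of tin_center in the frame of lip above 0 m and value of joint flap below 0.15 rad).
It fails at once if a bystander is shifted by more than 15 mm (distance of any of cap, bowl, jar, spray from where it was at the start of the episode above 0.015 m).
It fails at once if a bystander is tipped (angle between any of cap, bowl, jar, spray's own z axis and vertical above 0.3 rad).
It also fails if it takes over 48 s, if anything falls off the work surface, if the arm or the gripper's body presses on something with over 40 N, if the wrist force passes 120 N, or if a joint passes its speed limit or range.

ROBOT

A 6-joint arm with a two-finger parallel gripper is mounted at the origin on the work surface. World frame = base frame: x ahead of the robot, y to its left, z up, the work surface at z = 0. Lengths are in m, angles in degrees, forces in N, time in s.
With the tool pointing down it reaches from about 0.375 to 0.75 m from the base axis. Payload 9 kg.
Tool frame: the origin (TCP) lies where the fingers leave the gripper's body, on its centre line; the fingertips stand 73 mm ahead of it and the grasp point (between the pads) lies 54 mm ahead of it (robot.tip_reach is the distance from the TCP to the fingertips, in m); z points along the fingers, y is the direction in which the jaws open and shut (so a half turn about z gives the same grasp; the last joint's range is limited). The gripper opens to 85 mm and grips with 20 to 120 N. Pads are 22 mm wide; open, the fingers measure 114 mm over their backs; the gripper's body (76 mm by 85 mm) begins 54 mm behind the grasp point. The pads swing forward as they close: fully open they stand 13 mm farther back than shut.
Start: joints at [60.636, 5.964, 5.575, 89.605, 0, 77.527], TCP at [0.174, 0.574, 0.304] pointing down, gripper open.
Joint ranges: [-171.21, 171.21], [-48.23, 106.86], [-62.78, 66.21], [-105.2, 120.99], [-86.42, 89.51], [-180, 180]. Speed limits (degrees/s): [127.2, 127.2, 147.25, 180, 180, 180].

INTERFACE

Orientations are given as [roll, pitch, yaw] about the fixed x, y, z axes, in that order (R = Rz(yaw) Ry(pitch) Rx(roll)).
In Python, from plant import robot gives the robot as it stands. Calls block until the motion is done:
- robot.move_pose(position, orientation): joint-space move of the TCP to a pose.
- robot.line_to(position, vel=0.15, rotation=None, guard=None): straight line of the TCP; rotation=None keeps the orientation; vel is the mean speed in m/s. With guard (N) it stops when the force on the tool has changed by that much, and returns True; else False.
- robot.goto_joints(angles): joint-space move.
- robot.set_gripper(opening): finger opening in m; the grip force is fixed at half the most; returns when the fingers have stopped.
- robot.pause(seconds).
- robot.ik(position, orientation): joint angles nearest the present ones, or None.
- robot.observe(): the state.
- robot.grab_frame(name): name is "side" or "top"; returns the picture (480x640x3 uint8, blue, green, red); there is no depth.
- robot.get_calibration(name): a dict with "vertical_fov" (degrees; the focal length in pixels is half the picture's height over the tangent of half this angle, whatever the lens; pixels are square), "cx", "cy" (the principal point, pixels), "rvec" (rotation vector, rad) and "tvec" (3), from world to camera coordinates, as OpenCV has them. Camera axes: x right, y down, z forward; pixel columns grow to the right and rows downward; lengths in m; the calibration is good to about 2 mm. A picture is of the moment at which its call begins. get_calibration takes no time and is no camera call.
A pose or a line that the arm cannot do raises robot.IKError and nothing moves.
- robot.job_done(): hands the job in, once; it reports no verdict.
The state is a dict: "time": time; "q": joint angles; "qvel": joint speeds; "joint_torque": joint torques, N m; "tool_pos": TCP position; "tcp_rot": TCP orientation; "ft_force": force on the tool from outside, world axes, zero at the start; "torque": the same for the moment, N m; "gripper_width": finger opening in m.
Only numpy, scipy, OpenCV 4.12 (cv2) and the standard library are available. Lean on these libraries where they do the work, as an engineer would, in place of code of your own. Each camera call takes 0.05 s, during which the arm holds its last target. There are 200 camera calls.

## Working session

There is one attempt and no reset: what is moved stays moved. The work goes in short steps, each a Python script; the robot and the scene stay as the last script left them, time stands still between calls to the robot, and variables do not carry over. Pictures are saved under pics/ and viewed, about 8 in all and at most 12, crops included, and the job is handed in when it is done.

```bash
mkdir -p pics; ls; python3 - <<'E'
from plant import robot
import cv2
for n in("top","side"):
    cv2.imwrite(f"pics/{n}0.png",robot.grab_frame(n)); print(n,robot.get_calibration(n))
print(robot.observe())
E
```

```text
pics
top {'vertical_fov': 54.75787689907471, 'cx': 324.21405948583237, 'cy': 243.05144414567704, 'rvec': array([ 2.14924373, -2.17602591,  0.10409365]), 'tvec': array([-0.02581432,  0.60689202,  0.80570953])}
side {'vertical_fov': 57.99459002736482, 'cx': 314.2656536276485, 'cy': 245.42490738451178, 'rvec': array([ 0.71730408, -2.58716281,  1.18859193]), 'tvec': array([0.4881113 , 0.30795967, 0.49667881])}
{'time': 0.1, 'q': array([ 6.06364288e+01,  5.99544321e+00,  5.53216161e+00,  8.96051775e+01,
       -1.36155037e-04,  7.75281597e+01]), 'qvel': array([ 0.03146955, -0.06803044,  0.0871874 ,  0.06082549, -0.0143619 ,
        0.04469185]), 'joint_torque': array([ 6.30414244e-03, -5.58212686e+01,  5.04716849e+01,  1.32487400e-02,
       -2.68120930e-04,  1.38444443e-05]), 'tool_pos': array([0.17420824, 0.57392998, 0.30320373]), 'tcp_rot': array([-1.79933127e+02, -1.46514720e-02,  1.63108261e+02]), 'ft_force': array([ 0.28130755,  0.28675887, -0.45915577]), 'torque': array([ 0.02332898,  0.01386451, -0.01869479]), 'gripper_width': 0.08554163195527877}
```

View pics/top0.png

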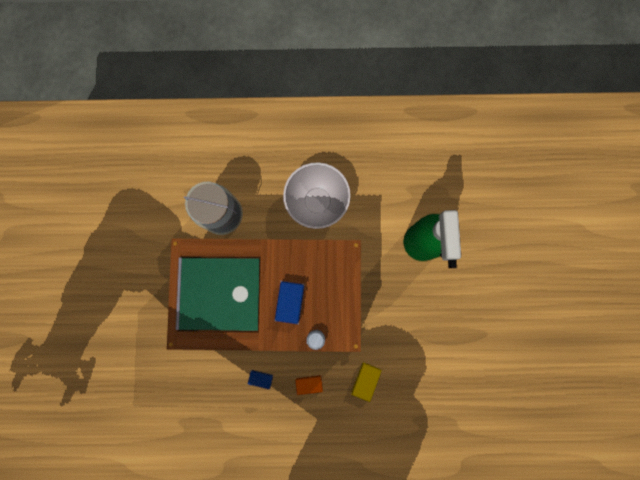

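View pics/side0.png

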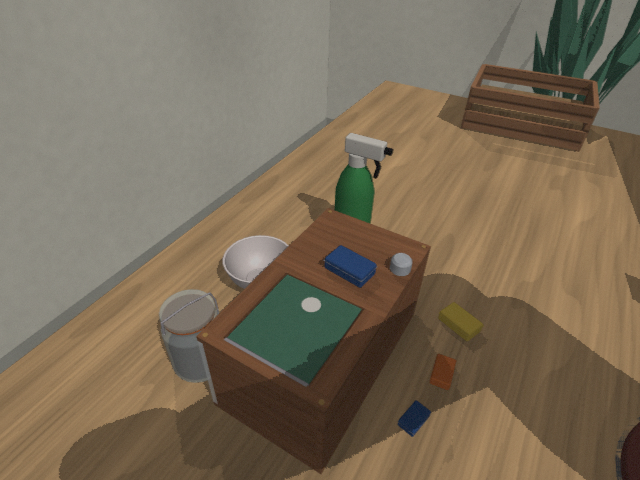

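The top view shows the blue candidates: a large one on the deck at (290,302) and a small one on the bench at (260,380). Orange is at (309,385) and yellow at (367,382). The larger blue on the deck is the one meant, and an enlarged crop will confirm it.

```bash
python3 - <<'E'
import cv2
i=cv2.imread("pics/top0.png")[230:390,160:370]
cv2.imwrite("pics/crop.png",cv2.resize(i,None,fx=3.75,fy=3.75,interpolation=cv2.INTER_CUBIC))
E
```

```text
(no output)
```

View pics/crop.png

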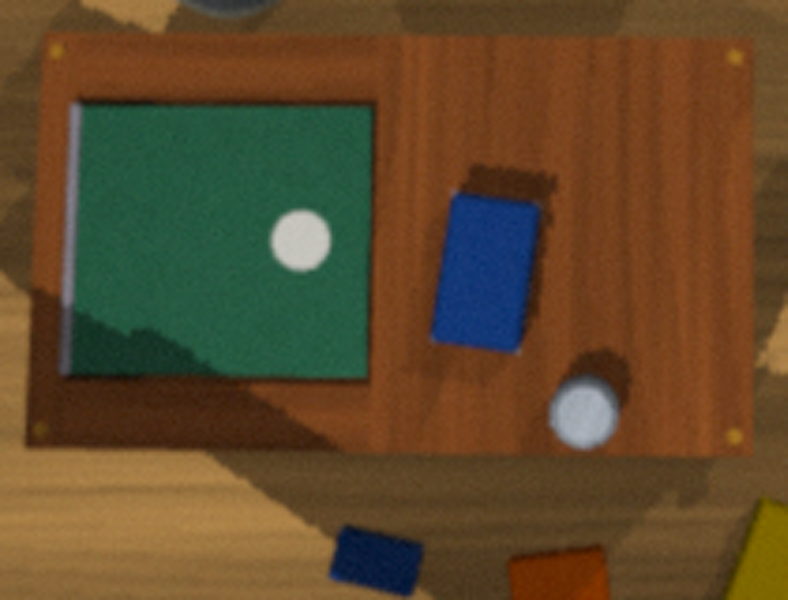

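The crop confirms it: the tin's top corners are at crop (455,192), (541,206), (520,352), (433,340), and it is clearly larger than the bench block. The chest's top corners are at (47,33), (753,37), (752,456), (26,448).

```bash
cat > h.py <<'E'
from plant import robot
import cv2, numpy as np
def cam(n):
    c=robot.get_calibration(n); f=240/np.tan(np.radians(c["vertical_fov"]/2))
    return np.array([[f,0,c["cx"]],[0,f,c["cy"]],[0,0,1]]),cv2.Rodrigues(c["rvec"])[0],c["tvec"]
def unproj(n,px,z):
    K,R,t=cam(n); d=np.c_[np.atleast_2d(px),np.ones(len(np.atleast_2d(px)))]@np.linalg.inv(K).T@R
    o=-R.T@t; return o+d*((z-o[2])/d[:,2])[:,None]
def proj(n,P):
    K,R,t=cam(n); p=(np.atleast_2d(P)@R.T+t)@K.T; return p[:,:2]/p[:,2:]
E
python3 - <<'E'
from h import *
C=lambda a:(np.array(a)+.5)/3.75+[160,230]-.5
def fit(L,W):  # 2D rigid L->W
    L=np.array(L);W=W[:,:2];lc,wc=L.mean(0),W.mean(0)
    A=(L-lc);B=W-wc
    th=np.arctan2((A[:,0]*B[:,1]-A[:,1]*B[:,0]).sum(),(A*B).sum())
    R=np.array([[np.cos(th),-np.sin(th)],[np.sin(th),np.cos(th)]])
    t=wc-R@lc; return th,t,np.linalg.norm(L@R.T+t-W,axis=1)*1e3
ch=unproj("top",C([(47,33),(753,37),(752,456),(26,448)]),.15); print(ch)
op=unproj("top",C([(80,102),(375,102),(368,380),(63,377)]),.15)
L=[(.085,.1475),(.085,-.1475),(-.085,-.1475),(-.085,.1475)]
th,t,e=fit(L,ch);print(np.degrees(th),t,e)
th2,t2,e2=fit(L+[(.055,.1315),(.055,.0085),(-.055,.0085),(-.055,.1315)],np.r_[ch,op]);print(np.degrees(th2),t2,e2)
tn=unproj("top",C([(455,192),(541,206),(520,352),(433,340)]),.17)
R=np.array([[np.cos(th),-np.sin(th)],[np.sin(th),np.cos(th)]])
print("tin local",(tn[:,:2]-t)@R,((tn[:,:2]-t)@R).mean(0),np.linalg.norm(np.diff(tn,axis=0),axis=1))
print("dot",(unproj("top",C([(301,240)]),.15)[:,:2]-t)@R,"cap",(unproj("top",C([(585,415)]),.17)[:,:2]-t)@R)
# candidate hand orientations/feasibility
E
```

```text
[[ 0.60429844  0.20244324  0.15      ]
 [ 0.59881649 -0.09061998  0.15      ]
 [ 0.42875122 -0.08680147  0.15      ]
 [ 0.43504808  0.20711644  0.15      ]]
-1.220557807383994 [0.51672856 0.05803456] [1.36424546 0.67058882 0.83268494 0.25137141]
-1.245131832812937 [0.51674808 0.05841207] [1.70918761 0.40585732 0.44623178 0.61243552 0.98364586 1.92250443
 1.29786487 2.11380136]
tin local [[ 0.01971564 -0.02678007]
 [ 0.01447011 -0.06119043]
 [-0.04305801 -0.05369896]
 [-0.03872011 -0.01919591]] [-0.01189809 -0.04021634] [0.03480789 0.05801385 0.03477467]
dot [[-3.9261878e-06  3.8062618e-02]] cap [[-0.06727103 -0.07966156]]
```

Everything fits the description to 1–2 mm. The chest is at (0.517, 0.058), yaw −1.2°. The tin's centre is at chest (−12, −40) mm, 48 mm before the lip, yaw about −7°. 

Plan: push the tin closer with the hand upright and the rear finger behind it, the front finger hovering over the flap. Then tilt the hand 30° so the front finger presses the flap down while the rear finger pushes the tin. I'll check IK first, then go to the hover.

```bash
cat >> h.py <<'E'
from scipy.spatial.transform import Rotation as Ro
Rc=Ro.from_euler('z',-1.23,degrees=True).as_matrix(); Tc=np.array([.5167,.0582,0])
LIP=np.array([0,.0075,.150])
def pose(p,phi,reach,half=.0425):
    """TCP pose; p = inner tip corner of rear finger in lip frame (m), phi = tilt deg"""
    c,s=np.cos(np.radians(phi)),np.sin(np.radians(phi))
    y=np.array([0,c,-s]);z=np.array([0,-s,-c])
    pos=Tc+Rc@(LIP+np.array(p)+half*y-reach*z)
    R=Rc@np.c_[[-1,0,0],y,z]
    return pos,Ro.from_matrix(R).as_euler('xyz',degrees=True)
def tolip(w): return Rc.T@(np.array(w)-Tc)-LIP
E
python3 - <<'E'
from h import *
print(robot.tip_reach)
for p,f in [((-.012,-.075,.05),0),((-.012,-.075,.005),0),((-.012,-.04,.005),0),((-.012,-.06,.06),30),((-.012,-.06,.004),30),((-.012,0,.004),30),((-.012,0,.1),30)]:
    a=pose(p,f,robot.tip_reach); q=robot.ik(*a); print(np.round(a[0],3),np.round(a[1],1),None if q is None else np.round(q,0))
a=pose((-.012,-.075,.05),0,robot.tip_reach)
robot.move_pose(*a); o=robot.observe(); print(o["time"],o["tool_pos"],o["tcp_rot"],o["ft_force"],robot.tip_reach)
cv2.imwrite("pics/s1.png",robot.grab_frame("side"))
E
```

```text
0.0726
[0.504 0.033 0.273] [-180.     0.   178.8] [-11. -11. -14.  87.  -0. -10.]
[0.504 0.033 0.228] [-180.     0.   178.8] [-11. -11. -19.  82.  -0. -10.]
[0.505 0.068 0.228] [-180.     0.   178.8] [ -7. -10. -18.  82.  -0.  -6.]
[0.505 0.079 0.252] [-150.     0.   178.8] [  7.  -2. -11.  86. -30.  10.]
[0.505 0.079 0.196] [-150.     0.   178.8] [  7.  -1. -16.  80. -30.  10.]
[0.506 0.139 0.196] [-150.     0.   178.8] [ 13.   5. -10.  83. -29.  17.]
[0.506 0.139 0.292] [-150.     0.   178.8] [ 13.   4.  -1.  93. -29.  17.]
2.3667 [0.50420013 0.03407862 0.27270191] [1.79994378e+02 1.00005772e-02 1.78816370e+02] [-0.11713792  0.45671091 -0.2457065 ] 0.0726
```

View pics/s1.png

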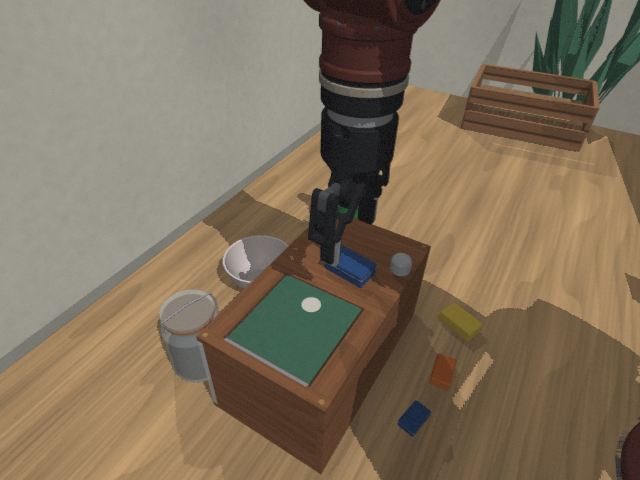

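The side view shows the hand over the deck, front fingertip at about (330,265), tin at (350,265), nothing touched. Next is a slow guarded descent behind the tin, to find the true fingertip reach when the gripper is open.

```bash
python3 - <<'E'
from h import *
print(proj("side",[Tc+Rc@(LIP+[-.012,-.075+d,.05]) for d in(.085,.0995)]))
r=.0726
robot.line_to(pose((-.012,-.076,.02),0,r)[0],vel=.08)
print(tolip(robot.observe()["tool_pos"]),robot.observe()["ft_force"])
h=robot.line_to(pose((-.012,-.076,-.016),0,r)[0],vel=.02,guard=2.5)
o=robot.observe();print(h,o["time"],tolip(o["tool_pos"]),o["ft_force"],o["torque"])
cv2.imwrite("pics/s2.png",cv2.resize(robot.grab_frame("side")[170:370,220:460],None,fx=3,fy=3,interpolation=cv2.INTER_CUBIC))
E
```

```text
[[329.56999553 267.44310869]
 [323.191372   274.82060654]]
[-0.01227534 -0.03344656  0.09213273] [0.54182461 0.4952774  0.92941778]
True 4.425 [-0.01200646 -0.03350751  0.05946951] [-0.85979887  0.91779621  5.1569744 ] [-0.05604644  0.09398845 -0.04300853]
```

View pics/s2.png

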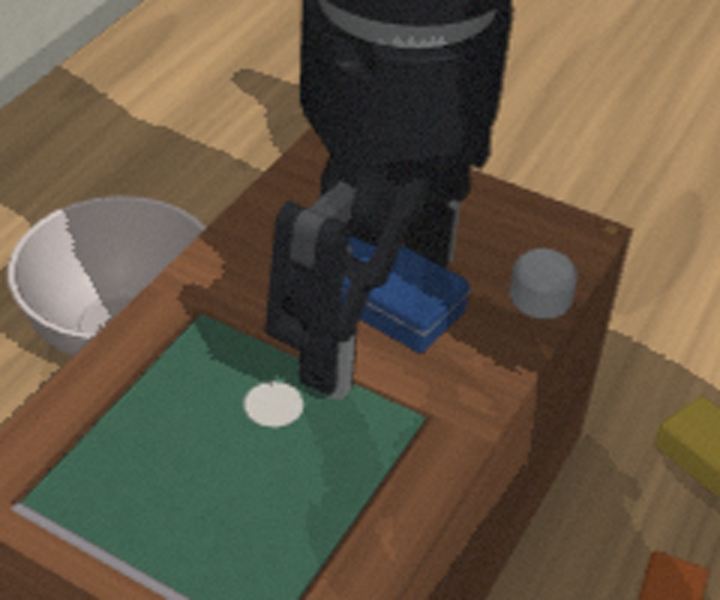

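The view shows the front fingertip on the flap's near edge at crop (325,390) and the rear finger behind the tin. It stopped at 5 N on the deck, giving an open tip reach of about 60 mm, which is the 73 − 13 expected. Now I'll lift 4 mm and push the tin nearer.

```bash
python3 - <<'E'
from h import *
r=.060
robot.line_to(pose((-.012,-.076,.005),0,r)[0],vel=.05); print(robot.observe()["ft_force"])
robot.line_to(pose((-.012,-.040,.005),0,r)[0],vel=.03)
o=robot.observe();print(tolip(o["tool_pos"]),o["ft_force"])
robot.line_to(pose((-.012,-.052,.005),0,r)[0],vel=.06)
robot.line_to(pose((-.012,-.057,.07),0,r)[0],vel=.12)
a=pose((-.012,-.057,.07),30,r); robot.move_pose(*a)
o=robot.observe();print(o["time"],tolip(o["tool_pos"]),o["tcp_rot"],o["ft_force"])
t=robot.grab_frame("top")[230:390,160:370]; s=robot.grab_frame("side")[130:370,200:460]
cv2.imwrite("pics/s3.png",np.hstack([cv2.resize(s,(400,370)),cv2.resize(t,(400,370))]))
E
```

```text
[ 0.01804802  0.52426682 -1.65333901]
[-0.01198019  0.00235351  0.06501499] [0.20102451 0.6345123  0.17130841]
7.7 [-0.01244641  0.01029908  0.09978175] [-1.50155480e+02 -1.42923995e-01  1.78843836e+02] [ 0.32065414 -1.26411412 -0.22713092]
```

View pics/s3.png

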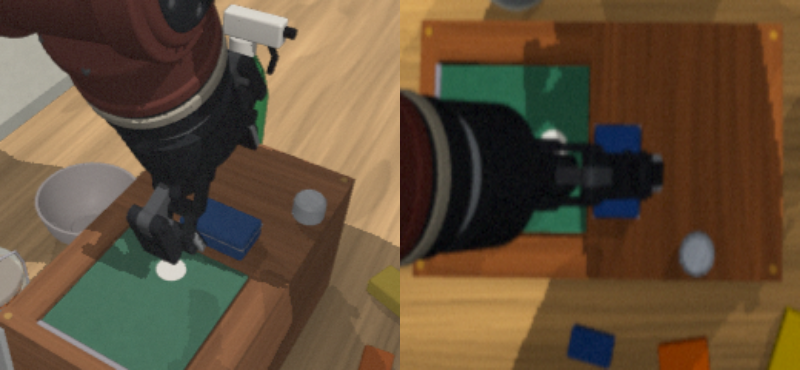

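The tin now lies square with its front edge just before the lip (top crop, tin 595–640, lip about 590). The rear finger is above and behind it, the front finger over the flap. Pressing the flap down next.

```bash
python3 - <<'E'
from h import *
r=.060
print(robot.line_to(pose((-.012,-.057,.02),30,r)[0],vel=.1))
h=robot.line_to(pose((-.012,-.057,.005),30,r)[0],vel=.03,guard=10)
robot.pause(.4)
o=robot.observe();print(h,o["time"],tolip(o["tool_pos"]),pose((0,0,0),30,r)[0],o["ft_force"])
t=robot.grab_frame("top")[230:390,160:370]; s=robot.grab_frame("side")[130:370,200:460]
cv2.imwrite("pics/s4.png",np.hstack([cv2.resize(s,(400,370)),cv2.resize(t,(400,370))]))
E
```

```text
False
False 9.5 [-0.01200781  0.00976734  0.03575258] [0.51829505 0.13248896 0.18071152] [-0.19383546 -0.92062699  0.52665524]
```

View pics/s4.png

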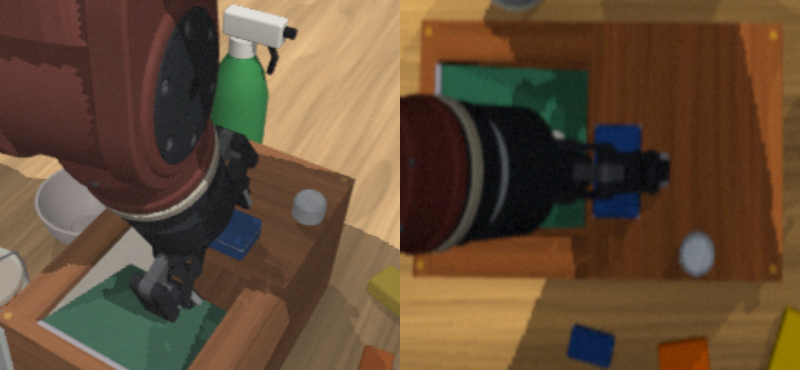

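The flap is clearly down (about 0.4 rad or more) and the tin is still on the deck. Now pushing the tin over, force-guarded.

```bash
python3 - <<'E'
from h import *
r=.060
for y in(-.04,-.03,-.02,-.01,-.003):
    h=robot.line_to(pose((-.012,y,.005),30,r)[0],vel=.03,guard=9)
    o=robot.observe();print(y,h,o["time"],np.round(tolip(o["tool_pos"]),4),np.round(o["ft_force"],1))
    if h:break
robot.pause(.5)
t=robot.grab_frame("top")[230:390,160:370]; s=robot.grab_frame("side")[130:370,160:420]
cv2.imwrite("pics/s5.png",np.hstack([cv2.resize(s,(400,370)),cv2.resize(t,(400,370))]))
E
```

```text
-0.04 False 10.3167 [-0.0119  0.0271  0.0358] [0.6 0.3 2.2]
-0.03 False 10.8 [-0.012   0.0371  0.0357] [-0.7  0.5  2.9]
-0.02 False 11.2833 [-0.012   0.0471  0.0357] [ 0.1 -0.8  0.9]
-0.01 True 11.575 [-0.0119  0.0527  0.0364] [-0.4 -1.9  7.3]
```

View pics/s5.png

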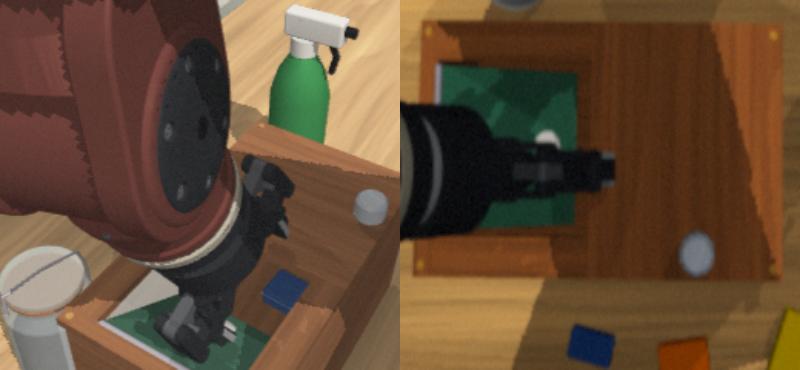

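```bash
python3 - <<'E'
from h import *
print(unproj("side",[(345,318)],.15)@np.eye(3),tolip(unproj("side",[(345,318)],.15)[0]),tolip(unproj("side",[(345,318)],.05)[0]))
o=robot.observe();print(o["ft_force"],o["torque"])
s=robot.grab_frame("side")[270:370,270:400]; t=robot.grab_frame("top")[240:350,200:300]
s=cv2.resize(s,None,fx=3.3,fy=3.3,interpolation=cv2.INTER_CUBIC);t=cv2.resize(t,(330,s.shape[0]),interpolation=cv2.INTER_CUBIC)
cv2.imwrite("pics/s6.png",np.clip(np.hstack([s,t])*1.7,0,255).astype(np.uint8))
E
```

```text
[[0.47116679 0.09534888 0.15      ]] [-4.63201532e-02  2.86629102e-02  2.77555756e-17] [-0.01175754 -0.04735222 -0.1       ]
[ 0.11987845 -0.43808918  7.18618964] [ 0.09592697  0.11475506 -0.00588903]
```

View pics/s6.png

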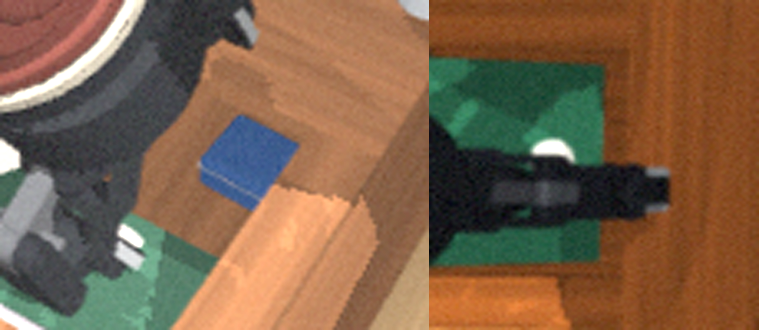

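The view shows the tin on the chest floor, seen through the opening: full-picture pixel (345,318) unprojects to under the deck on the inside. The 7 N upward is about what the flap spring should give at this shorter lever. Now I'll raise the hand slowly so the flap closes.

```bash
python3 - <<'E'
from h import *
r=.060
robot.line_to(pose((-.012,-.016,.065),30,r)[0],vel=.05)
robot.line_to(pose((-.012,-.016,.15),30,r)[0],vel=.15)
o=robot.observe();print(o["time"],o["ft_force"])
robot.move_pose(*pose((-.012,.20,.2),0,r))
q=robot.observe()["q"].copy(); q[0]+=35; robot.goto_joints(q); robot.pause(.5)
o=robot.observe();print(o["time"],o["ft_force"],o["tool_pos"])
s=robot.grab_frame("side");t=robot.grab_frame("top")
cv2.imwrite("pics/s7.png",np.hstack([cv2.resize(s,(400,300)),cv2.resize(t,(400,300))]))
a=np.float32(cv2.imread("pics/top0.png"))
print("flap/bystander mean diff vs start", [float(np.abs(np.float32(t[y-12:y+12,x-12:x+12])-a[y-12:y+12,x-12:x+12]).mean()) for x,y in((240,294),(316,340),(317,195),(213,205),(430,238))])
cv2.imwrite("pics/t7.png",t)
E
```

```text
14.3417 [-0.70442723 -0.758946   -1.01752365]
17.1 [-0.3084844   0.60173228  0.31519907] [0.24143915 0.54457668 0.40862802]
flap/bystander mean diff vs start [37.63136672973633, 3.149305582046509, 3.4762730598449707, 3.2372684478759766, 3.434027671813965]
```

View pics/s7.png

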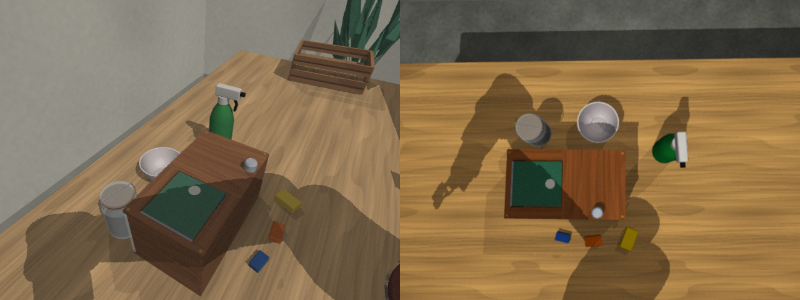

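The flap looks shut: the white dot is at top (240,294) and side (311,304), as at the start. The 37.6 picture difference there is the arm's shadow. The deck has no tin on it, the bystander patches match the start, and the hand is clear. Handing in.

```bash
python3 -c "
from plant import robot
robot.job_done(); print(robot.observe()['time'])"
```

```text
the job is handed in; nothing more can be done
the job is handed in; nothing more can be done
```

The blue tin is in the chest, the flap has sprung shut, and I handed the job in just after 17 s of the 48 s allowed; no verdict was reported.

**What I did:** I slid the tin to just before the lip with the hand upright. Then I tilted the hand 30° so the front finger held the flap down while the rear finger pushed the tin over the edge, and took the hand away.

**Last checks:**
- **Tin:** before I withdrew, it was visible through the opening at a position that fits the chest floor. After the flap shut it could no longer be seen.
- **Flap:** the white dot is back at its starting pixels in both cameras. The picture difference on the flap (37.6) I put down to the arm's shadow.
- **Bystanders:** the patches around the cap, bowl, jar and spray match the start (differences of about 3).
- **Forces:** the tool force was back near zero, within about 0.6 N on each axis.

**Two things to note:**
- **Push stopped early:** the last push ended on its force guard with about 7 N upward on the tool. I took this to be the flap spring at its shorter lever, and the tin had already dropped.
- **Not measured directly:** I judged the flap angle and the finger force on the tin only from pictures and tool forces.

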